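Tap the seized burner retainer free and lift out the burner head

ROBOT

A 6-joint arm with a two-finger parallel gripper is mounted at the origin on the work surface. World frame = base frame: x ahead of the robot, y to its left, z up, the work surface at z = 0. Lengths are in m, angles in rad, forces in N, time in s.
With the tool pointing down it reaches from about 0.2 to 0.875 m from the base axis. Payload 3.4 kg.
Tool frame: the origin (TCP) lies between the finger pads; the fingertips stand 25 mm ahead of it and the grasp point (between the pads) lies 6 mm ahead of it (r.nose_length is the z of the fingertips in the tool frame, in m); z points along the fingers, y is the line along which they close (so a half turn about z gives the same grasp; the last joint's range is limited). The gripper opens to 94 mm and grips with 3 to 60 N. Pads are 16 mm wide; open, the fingers measure 119 mm over their backs; the gripper's body (75 mm by 177 mm) begins 78 mm behind the grasp point.
Start: joints at [-1.377, 0.276, 1.505, -0, 1.361, -0.121], TCP at [0.178, -0.547, 0.201] pointing down, gripper open.
Joint ranges: [-2.89, 2.89], [-0.75, 2.08], [0.22, 2.7], [-1.18, 4.32], [0.11, 2.71], [-2.7, 2.7]. Speed limits (rad/s): [2.57, 2.57, 3.14, 3.14, 3.14, 3.14].

INTERFACE

Orientations are given as a unit quaternion [w, x, y, z].
In Python, from plant import r, gripper_to, inverse_kinematics, vision, models, telemetry gives the robot as it stands. Calls block until the motion is done:
- r.move_to(position, orientation): joint-space move of the TCP to a pose.
- r.move_l(position, rot=None, vel=0.15, guard=None): straight line of the TCP; rot=None keeps the orientation; vel is the mean speed in m/s. With guard (N) it stops when the force on the tool has changed by that much, and returns True; else False.
- r.movej(angles): joint-space move.
- gripper_to(opening, f_grip=None): finger opening in m; f_grip is the grip in N (None keeps the last); returns when the fingers have stopped.
- r.hold(seconds).
- inverse_kinematics(position, orientation): joint angles nearest the present ones, or None.
- vision.snapshot(name): name is "scene" or "top"; returns the picture (420x560x3 uint8, red, green, blue); there is no depth.
- vision.get_calibration(name): a dict with "fx", "fy", "cx", "cy" (pixels), "position" and "orientation" of the camera in the world. Camera axes: x right, y down, z forward; pixel columns grow to the right and rows downward; lengths in m; the calibration is good to about 2 mm. A picture is of the moment at which its call begins. get_calibration takes no time and is no camera call.
A pose or a line that the arm cannot do raises r.PlanningError and nothing moves.
- r.sign_off(): hands the job in; it is judged then, once.
Trained networks look in the newest picture that a camera, given by its name, has taken for a name from the list of things; names that differ only in an ending like _2 or _b are one class to them, and where a whole thing is asked for, a point or a joint stands for the part that bears it (a point fixed in the world has none). Each returns a list of dicts, best first, with "score" (0 to 1); they miss things now and then, are a little off and sometimes report something else, mostly with a low value. They report only what shows in the picture. A call takes as long as a camera call. They do not tell look-alikes from the thing itself.
- models.boxes_of(thing, camera): "at" ([x, y, z] in m, in world coordinates, good to about 4 mm: the middle of the surface that is visible of it).
- models.regions_of(thing, camera): "pixels" (420x560 bool, what is visible of it).
- models.mark_of(thing, camera): "at" ([x, y, z] in m, in world coordinates, good to about 4 mm: a listed point, or the origin of a listed thing).
Readings, each from a call of its own:
- telemetry.current_t(): time.
- telemetry.current_joints(): joint angles.
- telemetry.current_dq(): joint speeds.
- telemetry.current_joint_efforts(): joint torques, N m.
- telemetry.current_ee_pos(): TCP position.
- telemetry.current_tool_rot(): TCP orientation.
- telemetry.current_wrist_force(): force on the tool from outside, world axes, zero at the start.
- telemetry.current_torque(): the same for the moment, N m.
- telemetry.current_opening(): finger opening in m.
- telemetry.current_finger_force(): force on a finger pad.
Only numpy, scipy, OpenCV 4.12 (cv2) and the standard library are available. Lean on these libraries where they do the work, as an engineer would, in place of code of your own. Each camera call takes 0.05 s, during which the arm holds its last target. There are 200 camera calls.

TASK

The steel retainer that locks the burner head into its mount has seized with dried salt. Take the mallet and work the retainer back with light taps on its two red ears, left and right in turn so that neither side ever gets more than 7 mm ahead of the other, until its prongs are clear of the burner head's lugs on both sides; keep the gripper itself off the retainer. Then put the mallet down on the bench, lift the burner head out and set it upright, fully seated, in the blue stand, leaving the glassware where it is.

Things in the scene. Friction and masses are not known exactly. Their poses are not given: they have to be found in the camera images.
- burner_mount: White socket block 110 (x) x 80 (y) x 42 mm high, fixed, on a dark foot 150 x 100 x 8 mm. Origin: centre of its underside, on the bench. +x: the way the retainer is to be tapped (away from the robot, turned up to 0.35 rad); +y: its left. A vertical bore of 27 mm diameter at the origin holds the burner head's stem.
- left_ear (a point): Centre of the strike face (30 wide x 38 mm high, facing the mount's -x) of the retainer's left red ear. In the mount's frame: x = -30 mm when fully locked, -12 mm at the end stop, y = +72 mm, z = 40.5 mm (ear from 21.5 to 59.5 mm). The ears stand outside the white block, free space before them down to the foot plate. Each starts 0 to 3 mm along its 18 mm of travel.
- right_ear (a point): The same for the right red ear, at y = -72 mm in the mount's frame.
- burner_head: Loose aluminium burner head, about 0.3 kg. Origin: foot of its stem; z up. Stem 24 mm diameter, 0 to 33 mm; brass lugs 8 (x) x 52 (y) x 6 mm, underside at 32 mm; neck 22 mm diameter; on top a slotted block 70 (x) x 26 (y) mm from 62 to 94 mm, to grip across 26 mm. In the mount the lugs rest on the block, the foot 10 mm above the bench, axes as the mount's.
- mallet: Small mallet standing upright on its head: orange head 60 (x) x 34 (y) x 34 mm high, its two end faces (+x, -x) are the strike faces; above it a square wooden handle 22 x 22 mm from 34 to 100 mm. 0.22 kg. Origin: centre of the head's underside.
- stand: Blue block 90 x 90 x 45 mm high, fixed to the bench. Origin: centre of its underside. A vertical through hole of 32 mm diameter at its centre takes the burner head's stem; the lugs then rest on its top, the foot of the stem 13 mm above the bench. Any yaw of the head will do.
- flask_a: Bystander: amber volumetric flask, 62 mm diameter, 166 mm tall. Origin: centre of its underside.
- flask_b: Bystander: clear volumetric flask, 62 mm diameter, 166 mm tall. Origin: centre of its underside.
- sample_jar: Bystander: small jar, 52 mm diameter, 60 mm tall. Origin: centre of its underside.
- retainer: Steel fork, top 59.5 mm above the bench, its prongs over the head's lugs until both ears are over 14.5 mm along. A tap on one ear swings that side about the other ear; it yields at about 10 N and stays where left. Hard stop at 18 mm; above 30 N it breaks. x axis parallel to the mount's x when square; origin below the right ear, at x = 0 (locked) in the mount's frame.
Things that resemble listed ones, but are neither listed nor needed, are in the scene too. There is more than one size of the burner_head; the job needs the middle-sized.

How it is judged:
On the way:
1. the retainer is tapped back clear of the lugs on both sides (each ear more than 14.5 mm along) with the burner head still seated in the mount (x of each of left_ear, right_ear in the frame of burner_mount above -0.0155 m and horizontal distance between burner_head and burner_mount below 0.008 m and height (world z) of burner_head below 0.018 m), for 0.2 s.
At the end, for the whole second after the job is handed in: Both ears more than 14.5 mm along; the burner head at rest in the blue stand, upright within 0.12 rad, within 8 mm of the hole axis, lugs down on its top within 4 mm; the mallet at rest on the bench (origin below 30 mm), more than 50 mm from the centres of stand and mount (x of each of left_ear, right_ear in the frame of burner_mount above -0.0155 m and horizontal distance between burner_head and stand below 0.008 m and height (world z) of burner_head between 0.009 and 0.017 m and angle between burner_head's own z axis and vertical below 0.12 rad and linear speed of each of burner_head, mallet below 0.02 m/s and height (world z) of mallet below 0.03 m and horizontal distance between mallet and stand above 0.05 m and horizontal distance between mallet and burner_mount above 0.05 m); the robot touches nothing.
It fails at once if a tap is too hard: mallet on retainer above 30 N (contact force between mallet and retainer above 30 N).
It fails at once if the retainer is skewed by more than 0.05 rad (one side 7.2 mm ahead of the other) (angle between the x axis of retainer and the x axis of burner_mount, either way round above 0.05 rad).
It fails at once if the gripper or arm touches the retainer (contact force between any of the fingers, the arm and retainer above 1 N).
It fails at once if the burner head is wrenched up against the retainer with more than 15 N (contact force between burner_head and retainer above 15 N).
It fails at once if a flask or the jar is moved by more than 15 mm or tipped (distance of any of flask_a, flask_b, sample_jar from where it was at the start of the episode above 0.015 m or angle between any of flask_a, flask_b, sample_jar's own z axis and vertical above 0.3 rad).
It also fails if it takes over 72 s, if anything falls off the work surface, if the arm or the gripper's body presses on something with over 40 N, if the wrist force passes 120 N, or if a joint passes its speed limit or range.

## Working session

There is one attempt and no reset: what is moved stays moved. The work goes in short steps, each a Python script; the robot and the scene stay as the last script left them, time stands still between calls to the robot, and variables do not carry over. Pictures are saved under pics/ and viewed, at most 10 in all, crops included, and the job is handed in when it is done.

```bash
ls; mkdir -p pics; python3 - <<'E'
from plant import r, vision, models, telemetry
import cv2,numpy as np
for c in ("scene","top"):
    im=vision.snapshot(c); cv2.imwrite(f"pics/{c}0.png",im[:,:,::-1]); k=vision.get_calibration(c); print(c,k)
    for t in ["burner_mount","left_ear","right_ear","burner_head","mallet","stand","flask_a","sample_jar"]:
        print(t,[(np.round(d["at"],3).tolist(),round(d["score"],2)) for d in models.mark_of(t,c)])
print(telemetry.current_t())
E
```

```text
pics
scene {'fx': 515.4558737697912, 'fy': 515.4558737697912, 'cx': 282.9046504225271, 'cy': 208.32867045521812, 'position': array([1.16902025, 0.0629786 , 1.06532562]), 'orientation': array([-0.16759969,  0.64296733,  0.72399849, -0.18528236])}
burner_mount [([0.618, -0.059, -0.002], 0.58)]
left_ear [([0.576, 0.006, 0.037], 0.7)]
right_ear []
burner_head [([0.605, 0.096, -0.0], 0.62), ([0.618, -0.062, 0.008], 0.56), ([0.748, 0.124, -0.002], 0.55)]
mallet [([0.473, 0.267, -0.001], 0.71)]
stand [([0.458, -0.316, -0.002], 0.63)]
flask_a [([0.71, -0.304, -0.002], 0.6), ([0.732, 0.286, 0.0], 0.57)]
sample_jar [([0.786, -0.028, -0.004], 0.88)]
top {'fx': 444.1132717632474, 'fy': 444.1132717632474, 'cx': 281.06196256723064, 'cy': 213.37797022299316, 'position': array([ 0.43171871, -0.01173467,  1.00345351]), 'orientation': array([-0.07710677,  0.7539208 , -0.64914269,  0.06535857])}
burner_mount [([0.614, -0.062, 0.0], 0.57)]
left_ear [([0.577, -0.002, 0.042], 0.95)]
right_ear [([0.602, -0.137, 0.043], 0.75)]
burner_head [([0.62, -0.061, 0.007], 0.86), ([0.607, 0.094, 0.002], 0.59), ([0.739, 0.124, -0.003], 0.57), ([0.733, 0.289, -0.002], 0.55)]
mallet [([0.476, 0.268, 0.005], 0.82)]
stand [([0.456, -0.315, -0.004], 0.88)]
flask_a [([0.708, -0.311, -0.0], 0.73), ([0.734, 0.29, -0.002], 0.6), ([0.458, -0.318, -0.004], 0.46)]
sample_jar [([0.787, -0.025, -0.003], 0.92)]
0.9
```

View pics/top0.png

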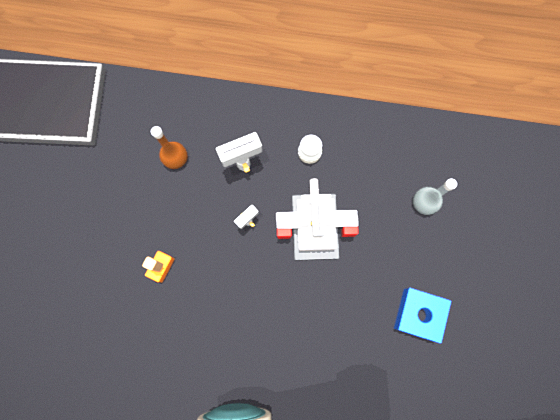

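View pics/scene0.png

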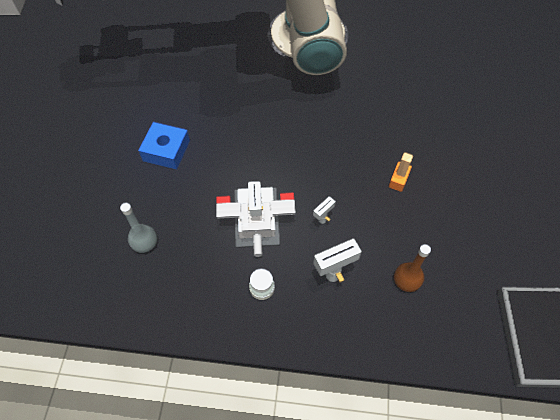

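The top picture shows the mount at about (316,225) with red ears at (284,232) and (350,230). The mallet is at (158,266), the stand hole at (424,315), and the middle-sized head sits in the mount. The scene picture agrees. Next I fit the poses and overlay them.

```bash
cat > h.py <<'E'
import cv2,numpy as np
from scipy.optimize import minimize
from scipy.spatial.transform import Rotation as R
from plant import r, gripper_to, inverse_kinematics, vision, models, telemetry
def proj(P,k):
    w,x,y,z=k["orientation"]; c=R.from_quat([x,y,z,w]).inv().apply(np.atleast_2d(P)-k["position"])
    return c[:,:2]/c[:,2:]*[k["fx"],k["fy"]]+[k["cx"],k["cy"]]
def place(p,L):  # p=(x,y,yaw), local points
    c,s=np.cos(p[2]),np.sin(p[2]); L=np.atleast_2d(L).astype(float)
    return np.c_[p[0]+c*L[:,0]-s*L[:,1],p[1]+s*L[:,0]+c*L[:,1],L[:,2]]
def box(sx,sy,z0,z1,cx=0,cy=0): return [[cx+a*sx/2,cy+b*sy/2,z] for z in(z0,z1) for a,b in((-1,-1),(1,-1),(1,1),(-1,1))]
def sil(p,boxes,k,S=8):
    m=np.zeros((420,560),np.uint8)
    big=np.zeros((420*4,560*4),np.uint8)
    for b in boxes:
        h=cv2.convexHull(((proj(place(p,b),k)+.5)*4).astype(np.float32))
        cv2.fillConvexPoly(big,np.round(h*16).astype(np.int32),255,shift=4)
    return cv2.resize(big,(560,420),interpolation=cv2.INTER_AREA)/255.
def fit(p0,boxes,obs):  # obs: list of (mask,k)
    f=lambda p: sum(np.abs(sil(p,boxes,k)-m).sum() for m,k in obs)
    res=minimize(f,p0,method="Nelder-Mead",options=dict(initial_simplex=np.array([p0]*4)+np.vstack([np.zeros(3),np.diag([.008,.008,.15])]),maxiter=150))
    return res.x,res.fun
def down(a): # tool pointing down, tool y axis along world angle a
    y=np.array([np.cos(a),np.sin(a),0]); z=np.array([0,0,-1.]); x=np.cross(y,z)
    q=R.from_matrix(np.c_[x,y,z]).as_quat(); return q[[3,0,1,2]]
E
cat > fit.py <<'E'
from h import *
obs={}
for c in("top","scene"):
    im=vision.snapshot(c); k=vision.get_calibration(c); hsv=cv2.cvtColor(im,cv2.COLOR_RGB2HSV); obs[c]=(im,k,hsv,models.regions_of("mallet",c),models.regions_of("burner_mount",c))
K=np.array
mal=[box(.06,.034,0,.034),box(.022,.022,.034,.1)]; st=[box(.09,.09,0,.045)]
def blue(o): 
    m=cv2.inRange(o[2],(100,120,40),(125,255,255)); return cv2.morphologyEx(m,cv2.MORPH_CLOSE,np.ones((15,15)))/255.
print("stand",[fit([.457,-.316,-.2],st,[(blue(o),o[1]) for o in g]) for g in([obs["top"]],[obs["scene"]],list(obs.values()))])
for a in(0.5,-.5,1.2,-1.2): print("mallet",a,fit([.475,.268,a],mal,[(o[3][0]["pixels"]*1.,o[1]) for o in obs.values()]))
ms=[]
for c,o in obs.items():
    red=cv2.inRange(o[2],(0,150,80),(5,255,255))|cv2.inRange(o[2],(174,150,80),(180,255,255))
    n,l,s,ce=cv2.connectedComponentsWithStats(red); print(c,[(s[i].tolist(),ce[i].round(1).tolist()) for i in range(1,n) if s[i][4]>20])
im,k=obs["top"][:2]; S=6
p=(.617,-.061,.18)
v=cv2.resize(im[180:275,255:375],None,fx=S,fy=S,interpolation=cv2.INTER_CUBIC)[:,:,::-1].copy()
for b,col in((box(.15,.1,.008,.008),(0,255,0)),(box(.11,.08,.042,.042),(255,0,255)),(box(.07,.026,.104,.104),(0,255,255)),(box(.0,.03,.0215,.0595,-.03,.072),(255,255,0)),(box(.0,.03,.0215,.0595,-.03,-.072),(255,255,0))):
    u=((proj(place(p,b),k)-[255,180]+.5)*S).astype(np.int32)
    cv2.polylines(v,[cv2.convexHull(u)],True,col,1)
cv2.imwrite("pics/m1.png",v)
E
python3 fit.py
```

```text
stand [(array([ 0.45530931, -0.31287141, -0.16166937]), np.float64(1231.5529411764705)), (array([ 0.4524026 , -0.31313191, -0.16348085]), np.float64(51.34509803921569)), (array([ 0.45421116, -0.31280076, -0.1549758 ]), np.float64(1322.2823529411764))]
mallet 0.5 (array([ 0.47379257,  0.26696654, -0.29247975]), np.float64(107.65490196078431))
mallet -0.5 (array([ 0.47339431,  0.26678553, -0.27540615]), np.float64(107.57254901960783))
mallet 1.2 (array([0.47541488, 0.26618504, 1.23304107]), np.float64(638.2117647058824))
mallet -1.2 (array([ 0.47380937,  0.2668714 , -0.29304399]), np.float64(107.52549019607844))
top [([342, 227, 15, 10, 56], [346.9, 233.7]), ([277, 229, 15, 10, 47], [284.6, 236.0])]
scene [([280, 193, 14, 7, 84], [286.5, 195.6]), ([216, 196, 15, 7, 89], [222.5, 198.9])]
```

View pics/m1.png

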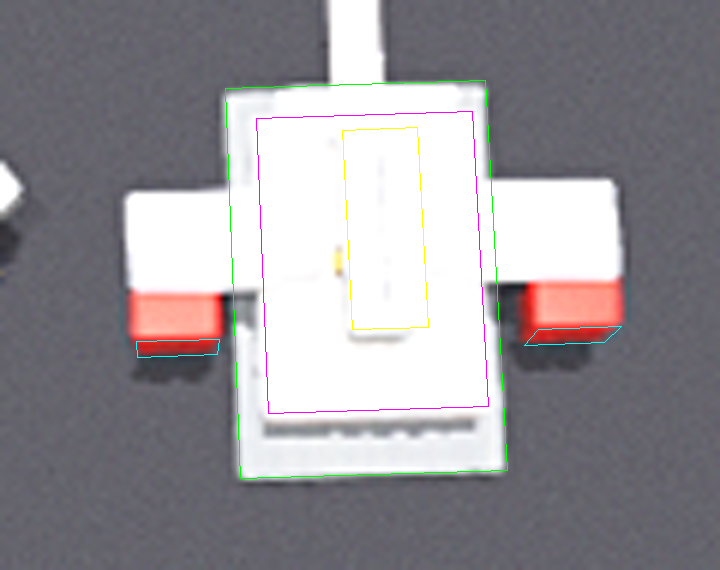

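```bash
cat > fit2.py <<'E'
from h import *
im=vision.snapshot("top"); k=vision.get_calibration("top")
g=im.astype(float).mean(2); bg=np.median(g[262:275,260:370]); fg=np.median(g[253:257,300:335]); print(bg,fg)
m=np.clip((g-bg)/(fg-bg),0,1)
u=m.copy(); sh=(m<.5)&False
# fill shadow on foot: rows 239..258 inside columns 298..336
u[239:257,298:336]=1
b=[box(.15,.1,0,.008),box(.11,.08,.008,.042)]
W=np.zeros((420,560)); W[240:275,265:370]=1; W[192:206,285:305]=1; W[192:206,325:350]=1
f=lambda p: (W*np.abs(sil(p,b,k)-u)).sum()
for a in (.15,.2):
  p0=np.array([.617,-.061,a])
  print(minimize(f,p0,method="Nelder-Mead",options=dict(initial_simplex=np.array([p0]*4)+np.vstack([np.zeros(3),np.diag([.006,.006,.05])]))).x.round(4), f(p0))
# stand hole: dark pixels within the blue top
hsv=cv2.cvtColor(im,cv2.COLOR_RGB2HSV); bm=cv2.inRange(hsv,(100,120,40),(125,255,255))
n,l,s,c=cv2.connectedComponentsWithStats(bm); i=1+np.argmax(s[1:,4]); print(s[1:].tolist())
bb=(l==i).astype(np.uint8); cs,h=cv2.findContours(bb,cv2.RETR_CCOMP,cv2.CHAIN_APPROX_NONE); print([cv2.contourArea(q) for q in cs])
full=np.zeros((420,560),np.uint8); cv2.drawContours(full,[max(cs,key=cv2.contourArea)],-1,1,-1)
ho=[cv2.fitEllipse(q) for q in cs if 20<cv2.contourArea(q)<700]; print(ho)
print("stand",fit([.456,-.314,-.16],[box(.09,.09,0,.045)],[(full*1.,k)]))
p=[.4545,-.313,0]; print(proj(place(p,[0,0,.045]),k),proj(place(p,[.01,0,.045]),k))
E
python3 fit2.py
```

```text
103.0 239.83333333333331
[ 0.6177 -0.0601  0.1823] 98.31479066657111
[ 0.6177 -0.0601  0.1823] 85.56555133624703
[[394, 287, 58, 57, 299], [446, 304, 5, 20, 20], [417, 308, 16, 15, 114], [443, 325, 3, 12, 12], [442, 338, 1, 3, 3]]
[167.5]
[((425.9610290527344, 315.59796142578125), (49.0040397644043, 64.5041275024414), 110.42176818847656)]
stand (array([ 0.46961444, -0.29071866,  0.28962875]), np.float64(1905.278431372549))
[[425.05049757 315.36951082]] [[425.45040715 310.55621154]]
```

```bash
cat > s1.py <<'E'
from h import *
M=[.6177,-.0601,.1823]; mal=[.4736,.2669,-.285]
def best(pos,a):
    c=[]
    for b in (a,a+np.pi):
        q=inverse_kinematics(pos,down(b))
        if q is not None: c.append((abs(q[5]),b,q))
    return min(c,key=lambda t:t[0])
s=best([mal[0],mal[1],.22],mal[2]); a=s[1]; print(s)
tgt=M[2]+(a-mal[2])
print(inverse_kinematics(place(M,[-.13,.072,.096])[0],down(tgt)),inverse_kinematics(place(M,[-.13,-.072,.096])[0],down(tgt)))
r.move_to([mal[0],mal[1],.2],down(a)); gripper_to(.06,50)
r.move_l([mal[0],mal[1],.076],vel=.12)
gripper_to(.0,50); print(telemetry.current_opening(),telemetry.current_finger_force())
r.move_l([mal[0],mal[1],.12],vel=.12)
p=place(M,[-.13,.072,.12])[0]; r.move_to(p,down(tgt)); p[2]=.096; r.move_l(p,vel=.1)
print(telemetry.current_t(),telemetry.current_ee_pos(),p,telemetry.current_wrist_force())
im=vision.snapshot("top"); k=vision.get_calibration("top")
v=cv2.resize(im[180:305,235:375],None,fx=5,fy=5,interpolation=cv2.INTER_CUBIC)[:,:,::-1]; cv2.imwrite("pics/m2.png",v)
open("tgt","w").write(str(tgt))
E
python3 s1.py
```

```text
(np.float64(0.6701811926730832), -0.285, array([ 3.85181193e-01,  2.18196773e-01,  1.53711595e+00, -4.44089210e-16,
        1.38627993e+00,  6.70181193e-01]))
[-1.72985804e-01  2.17320909e-01  1.87079826e+00 -4.44089210e-16
  1.05347348e+00 -3.55285804e-01] [-4.30316444e-01  2.85510513e-01  1.77121177e+00 -4.44089210e-16
  1.08487037e+00 -6.12616444e-01]
0.02149572913943002 49.96366024017334
8.8333 [ 0.47657101 -0.01198076  0.09565859] [ 0.47680117 -0.01286104  0.096     ] [-0.12379765  0.53906464 -1.4499192 ]
```

View pics/m2.png

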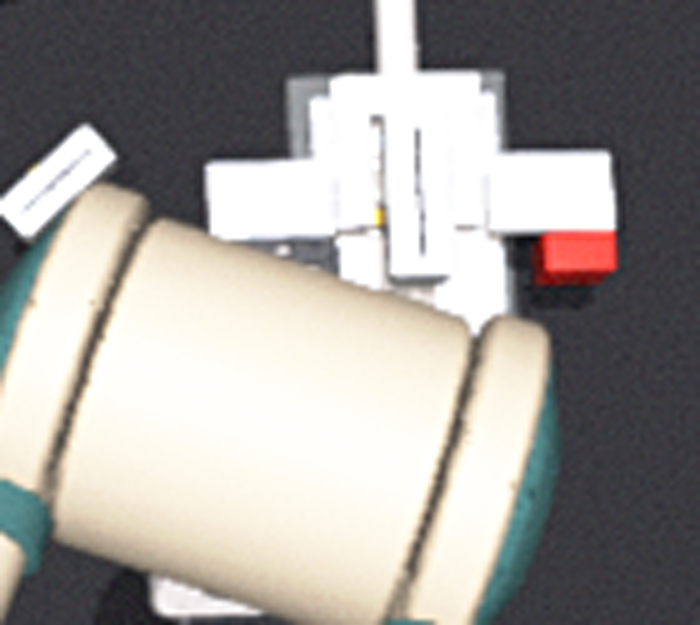

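```bash
cat > tap.py <<'E'
from h import *
M=[.6177,-.0601,.1823]; tgt=float(open("tgt").read()); Q=down(tgt); Z=.096
def P(x,y,z=Z): return place(M,[x,y,z])[0]
def loc():
    d=np.array(telemetry.current_ee_pos())[:2]-M[:2]; c,s=np.cos(M[2]),np.sin(M[2]); return c*d[0]+s*d[1]
def F():
    f=np.array(telemetry.current_wrist_force()); return round(float(f[0]*np.cos(M[2])+f[1]*np.sin(M[2])),1)
E
cat > s2.py <<'E'
from tap import *
for y in(.072,-.072):
    r.move_l(P(-.13,y),rot=Q,vel=.15); r.move_l(P(-.078,y),vel=.1); f0=F()
    g=r.move_l(P(-.045,y),vel=.015,guard=5); print(y,g,round(loc(),4),f0,F(),telemetry.current_t())
    r.move_l(P(-.078,y),vel=.1); r.move_l(P(-.13,y),vel=.15)
E
python3 s2.py
```

```text
0.072 True -0.0597 -0.3 0.3 11.1583
-0.072 True -0.0602 -0.5 -1.0 15.0833
```

```bash
cat > s3.py <<'E'
from tap import *
import sys
pos={1:-.0597,-1:-.0602}; 
if len(sys.argv)>2: pos={1:float(sys.argv[2]),-1:float(sys.argv[3])}
for s,x in eval(sys.argv[1]):
    y=.072*s
    r.move_l(P(-.115,y),rot=Q,vel=.22); r.move_l(P(pos[s]-.005,y),vel=.1)
    g=r.move_l(P(x,y),vel=.012,guard=18); pos[s]=loc(); print(s,x,g,round(loc(),4),F(),telemetry.current_t())
    r.move_l(P(pos[s]-.006,y),vel=.06); r.move_l(P(-.115,y),vel=.2)
    if g: break
E
python3 s3.py "[(1,-.0557)]"
```

```text
1 -0.0557 False -0.0587 -5.1 18.2667
```

```bash
cat > s4.py <<'E'
from tap import *
import sys
pos={1:float(sys.argv[2]),-1:float(sys.argv[3])}
for s,x in eval(sys.argv[1]):
    y=.072*s
    r.move_l(P(-.115,y),rot=Q,vel=.22); r.move_l(P(pos[s]-.003,y),vel=.12)
    f0=F(); c=pos[s]; log=[]; r.move_l(P(c,y),vel=.03)
    while loc()<x and F()-f0>-21 and c<x+.016:
        c+=.001; r.move_l(P(c,y),vel=.02); log.append((round(1e3*c,1),round(1e3*loc(),1),F()))
    print(s,x,f0,log,telemetry.current_t()); pos[s]=loc()
    r.move_l(P(pos[s]-.008,y),vel=.08); r.move_l(P(-.115,y),vel=.22)
print(pos,telemetry.current_t())
E
python3 s4.py "[(1,-.0562)]" -.0597 -.0602
```

```text
1 -0.0562 -0.1 [(-58.7, np.float64(-59.2), -0.9), (-57.7, np.float64(-59.0), -3.1), (-56.7, np.float64(-58.8), -5.2), (-55.7, np.float64(-58.7), -6.6), (-54.7, np.float64(-58.5), -7.6), (-53.7, np.float64(-58.0), -10.0), (-52.7, np.float64(-57.4), -9.6), (-51.7, np.float64(-56.8), -10.7), (-50.7, np.float64(-56.0), -11.2)] 22.3
{1: np.float64(-0.056001113734337485), -1: -0.0602} 23.0
```

```bash
cat > s5.py <<'E'
from tap import *
import sys
pos={1:float(sys.argv[2]),-1:float(sys.argv[3])}
for s,x in eval(sys.argv[1]):
    y=.072*s
    r.move_l(P(-.108,y),rot=Q,vel=.28); r.move_l(P(pos[s]-.003,y),vel=.15)
    f0=F(); c=x+.0025; log=[]; r.move_l(P(c,y),vel=.03); log=[(round(1e3*loc(),1),F())]
    while loc()<x and F()-f0>-20 and c<x+.014:
        c+=.001; r.move_l(P(c,y),vel=.03); log.append((round(1e3*loc(),1),F()))
    print(s,x,f0,*[(float(a),b) for a,b in log],telemetry.current_t()); pos[s]=float(loc())
    r.move_l(P(-.108,y),vel=.2)
print(pos,telemetry.current_t())
E
python3 s5.py "[(-1,-.0526),(1,-.0479)]" -.056 -.0602
```

```text
-1 -0.0526 -0.9 (-55.6, -7.9) (-55.2, -9.7) (-54.4, -11.4) (-53.5, -10.0) (-52.6, -10.6) 25.7
1 -0.0479 -1.0 (-51.1, -8.6) (-50.7, -9.6) (-50.1, -10.5) (-49.3, -11.1) (-48.4, -9.7) (-47.5, -11.0) 29.15
{1: -0.047463526813812724, -1: -0.05257750019184696} 29.6417
```

```bash
python3 s5.py "[(-1,-.0447),(1,-.0421),(-1,-.0427)]" -.0475 -.0526
```

```text
-1 -0.0447 -0.4 (-47.6, -8.7) (-47.2, -8.8) (-46.5, -9.1) (-45.6, -10.0) (-44.7, -10.6) 32.4083
1 -0.0421 -0.0 (-44.7, -8.4) (-44.3, -9.7) (-43.6, -8.2) (-42.9, -9.6) (-42.2, -11.1) (-42.0, -10.7) 35.875
-1 -0.0427 -0.2 (-44.2, -6.2) (-44.1, -7.6) (-43.7, -8.4) (-43.0, -9.3) (-42.5, -11.2) 39.0083
{1: -0.04203440709963774, -1: -0.04252878444973011} 39.5167
```

```bash
cat > s6.py <<'E'
from tap import *
r.move_l(P(-.2,0),vel=.2); g=r.move_l(P(-.2,0,.074),vel=.04,guard=5); print(g,telemetry.current_ee_pos())
gripper_to(.06); r.move_l(P(-.2,0,.2),vel=.25)
for c in("scene","top"):
    im=vision.snapshot(c); np.save(c,im); cv2.imwrite(f"pics/{c}6.png",im[:,:,::-1])
print(telemetry.current_t())
im=np.load("scene.npy"); v=cv2.resize(im[120:260,150:340],None,fx=4,fy=4,interpolation=cv2.INTER_CUBIC)[:,:,::-1].copy()
k=vision.get_calibration("scene")
for b in (box(.07,.026,.104,.104),box(.15,.1,.008,.008),box(.11,.08,.042,.042),box(.0,.03,.0215,.0595,-.0135,.072),box(.0,.03,.0215,.0595,-.0135,-.072)):
    u=((proj(place(M,b),k)-[150,120]+.5)*4).astype(np.int32); cv2.polylines(v,[cv2.convexHull(u)],True,(0,255,0),1)
cv2.imwrite("pics/m6.png",v)
# stand fit
obs=[]
for c in("scene","top"):
    im=np.load(c+".npy").astype(int); m=((im[:,:,2]-im[:,:,0]>50)).astype(np.uint8)
    n,l,s,_=cv2.connectedComponentsWithStats(m); i=1+np.argmax(s[1:,4]); print(c,s[i])
    cs,_=cv2.findContours((l==i).astype(np.uint8),cv2.RETR_CCOMP,cv2.CHAIN_APPROX_NONE); f=np.zeros((420,560),np.uint8); cv2.drawContours(f,[max(cs,key=cv2.contourArea)],-1,1,-1)
    obs=[(f*1.,vision.get_calibration(c))]; print(fit([.4545,-.313,-.16],[box(.09,.09,0,.045)],obs))
E
python3 s6.py
```

```text
True [ 0.42140682 -0.09640994  0.07588963]
42.2583
scene [ 138  122   52   47 1698]
(array([ 0.45217617, -0.31351338, -0.15528126]), np.float64(46.490196078431374))
top [403 287  49  32 805]
(array([ 0.4629676 , -0.31762526, -0.04424572]), np.float64(1324.9803921568628))
```

View pics/m6.png

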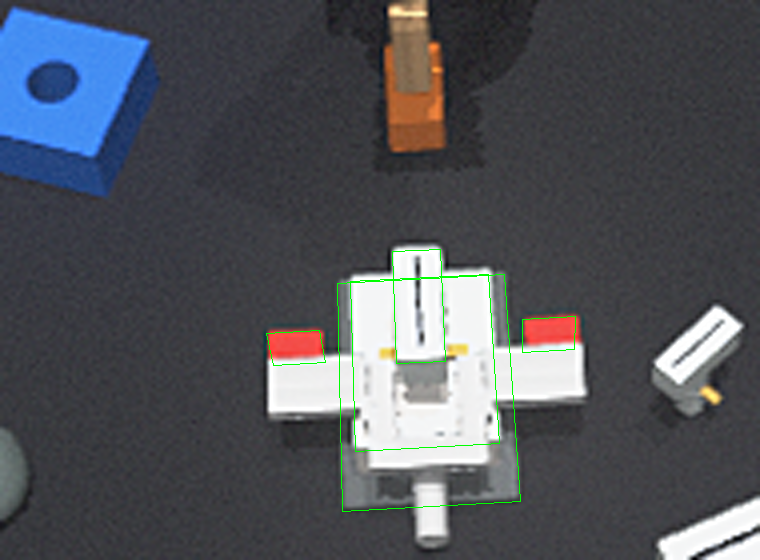

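View pics/top6.png

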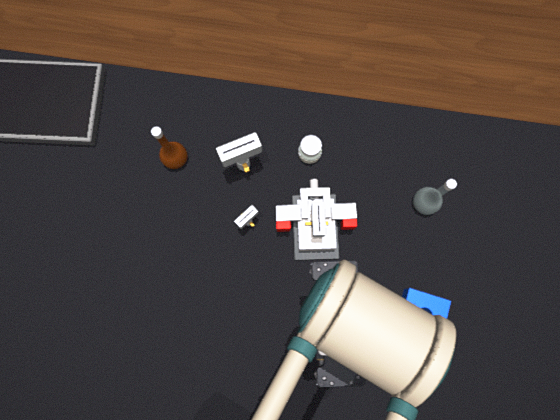

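Both ears match the outline drawn for 16.5 mm of travel (about (296,345) and (550,333) in the crop), and the brass lugs are exposed. The mallet stands on the bench at (415,100). Next, lift the head.

```bash
cat > s7.py <<'E'
from tap import *
S=[.4538,-.3132]
c=[]
for a in(tgt+np.pi/2,tgt-np.pi/2):
    q=inverse_kinematics([*M[:2],.2],down(a)); q2=inverse_kinematics([*S,.2],down(a))
    if q is not None and q2 is not None: c.append((max(abs(q[5]),abs(q2[5])),a))
a=min(c)[1]; print(c)
r.move_to([*M[:2],.18],down(a)); r.move_l([*M[:2],.098],vel=.12)
gripper_to(0,40); print(telemetry.current_opening(),telemetry.current_finger_force())
z0=telemetry.current_ee_pos()[2]
g=r.move_l([*M[:2],.110],vel=.03,guard=9); print("lift",g,z0,telemetry.current_ee_pos(),telemetry.current_wrist_force())
if not g:
    r.move_l([*M[:2],.19],vel=.12); r.move_l([*S,.19],vel=.2); r.move_l([*S,.155],vel=.1)
im=vision.snapshot("scene"); k=vision.get_calibration("scene"); e=np.array(telemetry.current_ee_pos()); print(e,telemetry.current_t())
o=[100,70]; v=cv2.resize(im[70:200,100:250],None,fx=4,fy=4,interpolation=cv2.INTER_CUBIC)[:,:,::-1].copy()
th=np.linspace(0,2*np.pi,40); dz=e[2]-z0
ci=lambda x,y,rad,z: np.c_[x+rad*np.cos(th),y+rad*np.sin(th),0*th+z]
for pts in(ci(*S,.016,.045),ci(e[0],e[1],.012,.01+dz),place([e[0],e[1],M[2]],box(.07,.026,.104+dz,.104+dz)[:4]),place([*S,-.155],box(.09,.09,.045,.045)[:4])):
    u=((proj(pts,k)-o+.5)*4).astype(np.int32); cv2.polylines(v,[u],True,(0,255,0),1)
cv2.imwrite("pics/m7.png",v)
E
python3 s7.py
```

```text
[(np.float64(2.483394642076117), 1.7530963267948965), (np.float64(1.1794465950472137), -1.3884963267948967)]
0.023915028288133706 40.01159075181931
lift False 0.09833123544710677 [ 0.61756387 -0.0599411   0.11000121] [ 0.09296879 -0.86998667 -1.79159846]
[ 0.45435533 -0.31329717  0.15548799] 48.9
```

View pics/m7.png

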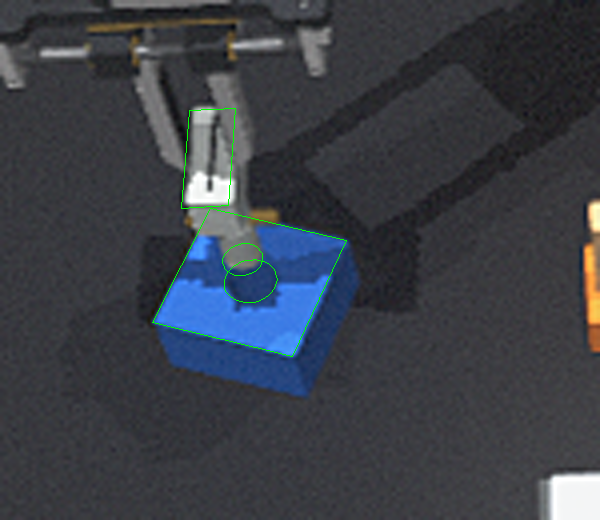

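The held head and its stem foot (about (240,258) in the crop) agree with the prediction to about 1–2 mm, and the stand outline matches. Lowering it with a guard.

```bash
cat > s8.py <<'E'
from tap import *
S=[.4538,-.3132]
g=r.move_l([*S,.0985],vel=.04,guard=6); e=telemetry.current_ee_pos(); print(g,e,telemetry.current_wrist_force(),telemetry.current_t())
E
python3 s8.py
```

```text
True [ 0.45400532 -0.31356838  0.10096193] [-0.01673086 -0.37075896  5.12955225] 50.1417
```

Contact came at z = 0.101, the expected seated height. Releasing and checking.

```bash
cat > s9.py <<'E'
from tap import *
gripper_to(.05); e=telemetry.current_ee_pos(); r.move_l([e[0],e[1],.2],vel=.15); r.move_l([.3,-.313,.25],vel=.2)
for c in("scene","top"):
    im=vision.snapshot(c); k=vision.get_calibration(c)
    print(c,[(np.round(d["at"],3).tolist(),round(d["score"],2)) for d in models.mark_of("burner_head",c)],telemetry.current_t())
    if c=="scene":
        v=cv2.resize(im[90:260,100:340],None,fx=3.3,fy=3.3,interpolation=cv2.INTER_CUBIC)[:,:,::-1].copy()
        for p in(place([.4538,-.3132,M[2]],box(.07,.026,.107,.107)[:4]),):
            cv2.polylines(v,[((proj(p,k)-[100,90]+.5)*3.3).astype(np.int32)],True,(0,255,0),1)
        cv2.imwrite("pics/m9.png",v)
E
python3 s9.py
```

```text
scene [([0.744, 0.125, -0.003], 0.66), ([0.603, 0.095, 0.001], 0.59), ([0.454, -0.314, 0.014], 0.57)] 52.6083
top [([0.456, -0.312, 0.012], 0.98), ([0.743, 0.122, -0.002], 0.96), ([0.605, 0.092, -0.001], 0.5)] 52.7083
```

View pics/m9.png

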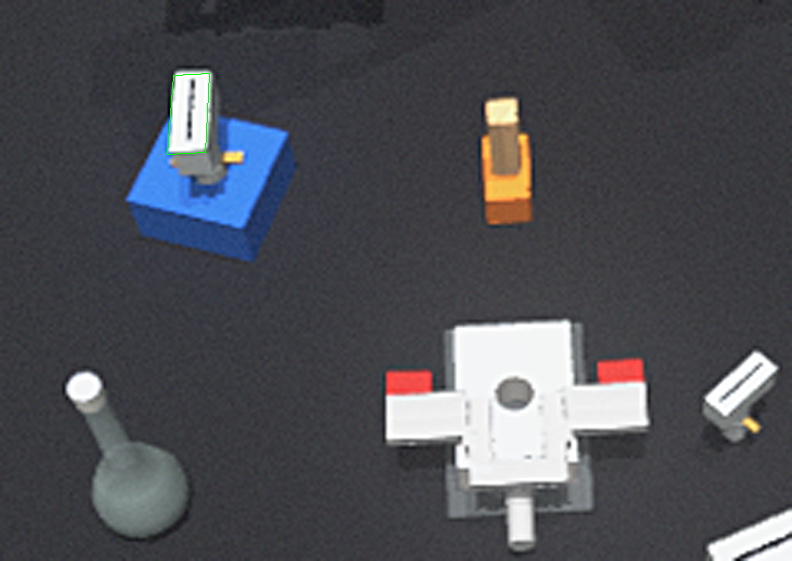

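The head sits seated and upright in the stand at (190,115), the mallet stands at (505,160), and the ears have not moved since the taps.

```bash
python3 -c "
from plant import r
print(r.sign_off())"
```

```text
the job is handed in; nothing more can be done
None
```

I handed the job in at about 53 s: both retainer ears ended about 16 mm along by my measurements, the burner head looks upright and fully seated in the blue stand, and the mallet is standing on the bench. The hand-in call gave no verdict.

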